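# Return the reagent bottles to their colour-coded spill trays

## Task

The four reagent bottles have been put back in the wrong spill trays: swap them round so that each stands upright, flat on the floor of the tray that matches the colour of its cap. Only one bottle fits in a tray; the empty grey tray is free for parking a bottle on the way, and all four bottles must be in their own coloured trays at the end. Keep the bottles upright, set each one down gently without dropping it, and do not shove or tip the glass flask.

Things in the scene. Friction and masses are not known exactly. Their poses are not given: they have to be found in the camera images.
- bottle_red: amber glass reagent bottle, red screw cap, white paper band; 145 mm tall, about 0.35 kg; body 62 mm in diameter to 86 mm height, 26 mm neck at 108 mm, round cap 36 mm in diameter from 118 to 145 mm above the underside (pick it up by the cap, any yaw). Origin at the centre of its underside, z up. At the start it stands in a coloured tray not its own
- bottle_yellow: amber glass reagent bottle, yellow screw cap, white paper band; 145 mm tall, about 0.35 kg; body 62 mm in diameter to 86 mm height, 26 mm neck at 108 mm, round cap 36 mm in diameter from 118 to 145 mm above the underside (pick it up by the cap, any yaw). Origin at the centre of its underside, z up. At the start it stands in a coloured tray not its own
- bottle_blue: amber glass reagent bottle, blue screw cap, white paper band; 145 mm tall, about 0.35 kg; body 62 mm in diameter to 86 mm height, 26 mm neck at 108 mm, round cap 36 mm in diameter from 118 to 145 mm above the underside (pick it up by the cap, any yaw). Origin at the centre of its underside, z up. At the start it stands in a coloured tray not its own
- bottle_green: amber glass reagent bottle, green screw cap, white paper band; 145 mm tall, about 0.35 kg; body 62 mm in diameter to 86 mm height, 26 mm neck at 108 mm, round cap 36 mm in diameter from 118 to 145 mm above the underside (pick it up by the cap, any yaw). Origin at the centre of its underside, z up. At the start it stands in a coloured tray not its own
- tray_red: red round shallow spill tray, fixed to the bench; outer diameter 96 mm, inner diameter about 87 mm, floor 3 mm thick, rim 8 mm above the bench; one bottle of another colour stands in it at the start. Origin at the centre of its underside, at bench height, z up
- tray_yellow: yellow round shallow spill tray, fixed to the bench; outer diameter 96 mm, inner diameter about 87 mm, floor 3 mm thick, rim 8 mm above the bench; one bottle of another colour stands in it at the start. Origin at the centre of its underside, at bench height, z up
- tray_blue: blue round shallow spill tray, fixed to the bench; outer diameter 96 mm, inner diameter about 87 mm, floor 3 mm thick, rim 8 mm above the bench; one bottle of another colour stands in it at the start. Origin at the centre of its underside, at bench height, z up
- tray_green: green round shallow spill tray, fixed to the bench; outer diameter 96 mm, inner diameter about 87 mm, floor 3 mm thick, rim 8 mm above the bench; one bottle of another colour stands in it at the start. Origin at the centre of its underside, at bench height, z up
- tray_grey: grey round shallow spill tray, fixed to the bench; outer diameter 96 mm, inner diameter about 87 mm, floor 3 mm thick, rim 8 mm above the bench; empty at the start. Origin at the centre of its underside, at bench height, z up
- flask: empty clear glass conical flask with a white band at its neck, standing among the trays; 122 mm tall, base 80 mm in diameter, neck 32 mm. Origin at the centre of its underside, z up. Other small things lying about between the trays are at most 40 mm high
Not all that is in view belongs to the job. Of the things like the tray_blue, leave any that is black, brown or pink; of the rest the smaller one is meant.

How it is judged:
By the outcome, as a careful person would: the job done as asked, in the order asked, and still so for the second after the job is handed in, with the robot touching nothing.
It also fails if it takes over 128 s, if anything falls off the work surface, if the arm or the gripper's body presses on something with over 40 N, if the wrist force passes 120 N, or if a joint passes its speed limit or range.

## Robot

A 6-joint arm with a two-finger parallel gripper is mounted at the origin on the work surface. World frame = base frame: x ahead of the robot, y to its left, z up, the work surface at z = 0. Lengths are in m, angles in rad, forces in N, time in s.
With the tool pointing down it reaches from about 0.3 to 0.85 m from the base axis. Payload 4.2 kg.
Tool frame: the origin (TCP) lies midway between the tips of the shut fingers; the grasp point (between the pads) lies 19 mm behind it (robot.grip_depth is the distance from the TCP to the grasp point, in m); z points along the fingers, y is the line along which they close (so a half turn about z gives the same grasp; the last joint's range is limited). The gripper opens to 91 mm and grips with 3 to 60 N. Pads are 32 mm wide; open, the fingers measure 118 mm over their backs; the gripper's body (76 mm by 178 mm) begins 60 mm behind the grasp point.
Start: joints at [1.242, 0.32, 1.565, -0, 1.257, -0.02], TCP at [0.175, 0.548, 0.186] pointing down, gripper open.
Joint ranges: [-3.11, 3.11], [-0.84, 2.01], [0.21, 2.61], [-1.34, 4.49], [0.05, 2.63], [-2.56, 2.56]. Speed limits (rad/s): [2.57, 2.57, 3.14, 3.14, 3.14, 3.14].

## Interface

Orientations are given as a unit quaternion [w, x, y, z].
In Python, from rig import robot gives the robot as it stands. The module is installed in compiled form; this text tells all that it offers.
- The arm moves only by the shell command python3 -m creep FILE, which reads ROWS from the file FILE. ROWS is 1 to 8 rows, parted by a bar, with the numbers parted by commas; each row has 7 numbers: the finger opening in m, then dx, dy, dz in units of 25 mm, then a rotation vector rx, ry, rz in rad; each row shifts and turns the commanded pose from where the row before left it, along the tool's axes as they then stand; what a row does not reach is not made up. A row lasts 1/12 s, in which the tool goes at most 0.0417 m and 0.125 rad, less where a joint would pass 70% of its speed; a pose out of reach is approached as far as the arm can. The fingers move at their own pace and stop on an object; the grip force is fixed at half the most. Time passes only in rows, so rows that do not move let the fingers close. It prints the time, the measured TCP pose, the force, the opening and the grip force at its end. Input that does not fit is refused with a message, and nothing moves.
- robot.get_obs(): the state, without advancing time (a new reading comes with each control period).
- robot.capture(name): name is "scene" or "top" or "wrist"; returns a dict with "frame" (384x512x3 uint8, red, green, blue), "fx", "fy", "cx", "cy" (pixels), "k1" (the pictures are not rectified: a ray, as slopes to the right and down, at radius r is drawn at 1 + k1 r^2 times it, then the intrinsics apply), "view" (4x4, takes a point from world to camera coordinates); the wrist camera has in their place "tool_from_camera" (4x4, takes a point from camera to tool coordinates, whose origin is the TCP and whose axes are the flange's). Camera axes: x right, y down, z forward; pixel columns grow to the right and rows downward; lengths in m; the calibration is good to about 2 mm. A picture is of the moment at which its call begins: read the wrist's pose just before it. There is no depth.
- robot.close_job(): hands the job in; it is judged then, once.
The state is a dict: "time_s": time; "joint_pos": joint angles; "qd": joint speeds; "tau": joint torques, N m; "ee_pos": TCP position; "ee_rot": TCP orientation; "contact_force": force on the tool from outside, world axes, zero at the start; "ft_torque": the same for the moment, N m; "opening": finger opening in m; "grip_force": force on a finger pad.
Only numpy, scipy, OpenCV 4.12 (cv2) and the standard library are available. Lean on these libraries where they do the work, as an engineer would, in place of code of your own. Each camera call takes 0.05 s, during which the arm holds its last target. There are 200 camera calls.

## Working session

There is one attempt and no reset: what is moved stays moved. The work goes in short steps, Python scripts to look and compute and a shell command to move; the robot and the scene stay as the last step left them, time stands still between calls to the robot, and variables do not carry over. Pictures are saved under pics/ and viewed, at most 14 in all, crops included, and the job is handed in when it is done.

```bash
mkdir -p pics; cat > h.py <<'E'
import numpy as np,cv2
from rig import robot
def cap(n,f):
    o=robot.get_obs();c=robot.capture(n);cv2.imwrite('pics/'+f,c['frame'][:,:,::-1])
    np.savez('pics/'+f[:-4]+'.npz',p=o['ee_pos'],q=o['ee_rot'],**c);return c
def pt(f,u,v,z):
    c=np.load('pics/'+f+'.npz')
    K=np.array([[c['fx'],0,c['cx']],[0,c['fy'],c['cy']],[0,0,1.]])
    s=cv2.undistortPoints(np.array([[[u,v]]],float),K,np.array([float(c['k1']),0,0,0]))[0,0]
    T=np.linalg.inv(c['view']);d=T[:3,:3]@[s[0],s[1],1];o=T[:3,3]
    return (o+d*(z-o[2])/d[2])[:2].round(4)
E
python3 - <<'E'
from h import *
for n in('scene','top'):
    c=cap(n,n+'0.png');print(n,c['fx'],c['k1'],np.linalg.inv(c['view'])[:3].round(3).tolist())
    cv2.imwrite(f'pics/{n}0b.png',cv2.resize(cv2.imread(f'pics/{n}0.png'),(800,600),interpolation=cv2.INTER_CUBIC))
o=robot.get_obs();print(o)
E
```

```text
scene 476.89647539956877 -0.1624112114787529 [[-0.843, 0.383, -0.379, 1.016], [0.539, 0.584, -0.608, 0.824], [-0.012, -0.716, -0.698, 0.918]]
top 398.57744612939865 0.012597448459157964 [[-0.003, -0.998, 0.061, 0.482], [-1.0, 0.003, 0.004, 0.055], [-0.004, -0.061, -0.998, 0.94]]
{'time_s': 0.1, 'joint_pos': array([ 1.24200923e+00,  3.20237369e-01,  1.56551725e+00, -2.83166670e-05,
        1.25741725e+00, -2.00127940e-02]), 'qd': array([ 2.08120235e-05, -2.23361220e-03, -2.44538203e-03, -8.66880601e-04,
        2.56343416e-03, -4.25091221e-04]), 'tau': array([ 5.25067790e-04, -4.13328910e+01, -2.32512152e+01,  7.29797711e-02,
        4.22465487e-02, -5.85135490e-05]), 'ee_pos': array([0.1745965 , 0.54734266, 0.18511444]), 'ee_rot': array([-1.23749445e-04,  1.53770195e-01,  9.88106322e-01, -7.79966437e-04]), 'contact_force': array([-0.65533721, -0.45513853,  1.1151717 ]), 'ft_torque': array([-0.02477161, -0.00965772,  0.01184636]), 'grip_force': 0.0, 'opening': 0.09115573833378263}
```

View pics/top0b.png

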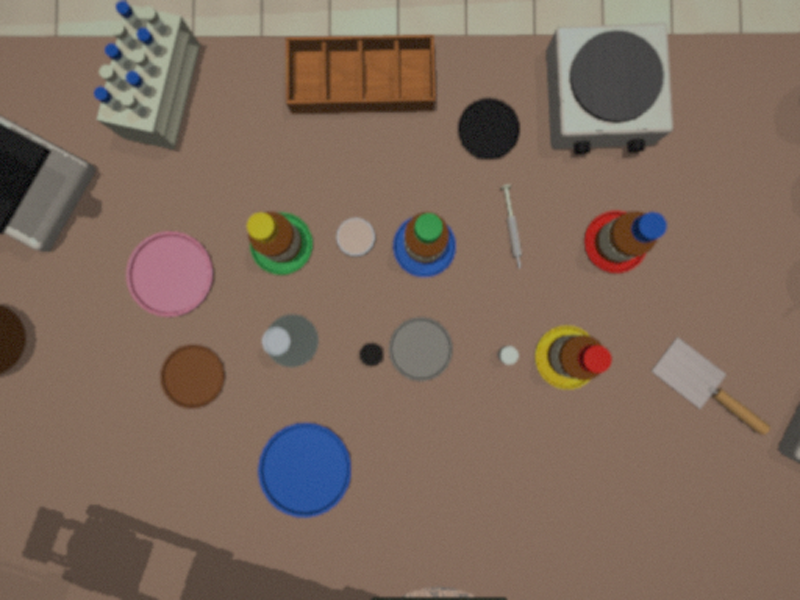

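View pics/scene0b.png

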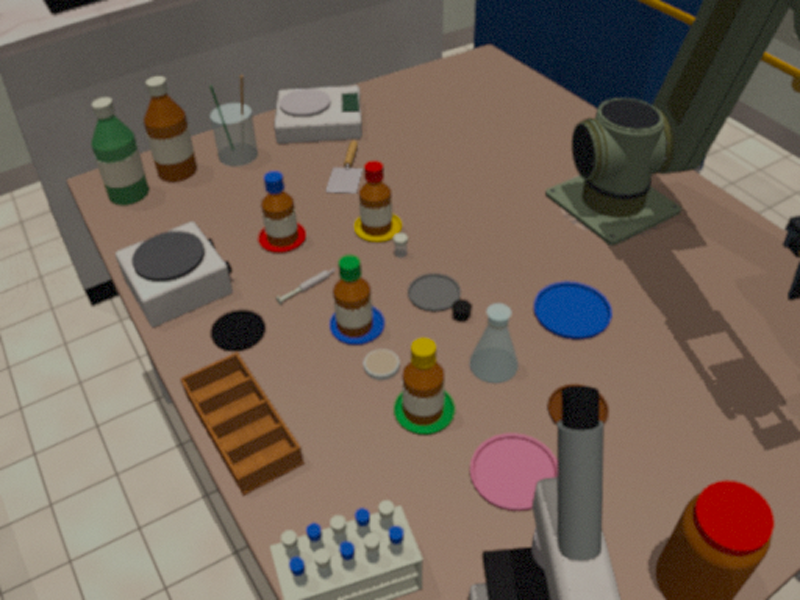

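The picture shows these candidates in the 800-px top view:
- **Blue tray:** small blue (424,245) holding the green bottle, large blue (305,470), pink (170,273), brown (192,376), black (489,128). The small blue one fits the description.
- **Other trays:** red (615,242), yellow (566,357), green (281,243), grey (421,348).
- **Flask:** base at (291,341).

Order of moves: yellow→grey, green→green, blue→blue, red→red, yellow→yellow.

```bash
python3 - <<'E'
from h import *
im=cv2.imread('pics/top0.png');cv2.imwrite('pics/crop.png',cv2.resize(im[105:265,150:440],(0,0),fx=2.75,fy=2.75,interpolation=cv2.INTER_CUBIC))
hsv=cv2.cvtColor(im,cv2.COLOR_BGR2HSV).astype(int)
H={'red':0,'yellow':29,'green':65,'blue':110}
cap0={'red':(596,359),'yellow':(261,226),'green':(428,227),'blue':(651,226)}
tr={'red':(615,242),'yellow':(566,357),'green':(281,243),'blue':(424,245),'grey':(421,348)}
yy,xx=np.mgrid[:384,:512]
for k,(u,v) in cap0.items():
    u*=.64;v*=.64
    ref=hsv[int(v),int(u)];dh=abs((hsv[...,0]-ref[0]+90)%180-90)
    m=(dh<8)&(hsv[...,1]>150)&(hsv[...,2]>.6*ref[2])&(np.hypot(xx-u,yy-v)<13)
    c,r=cv2.minEnclosingCircle(np.argwhere(m)[:,::-1].astype(np.float32))
    print('cap',k,m.sum(),np.round(c,1),round(r,1),pt('top0',xx[m].mean(),yy[m].mean(),.146))
for k,(u,v) in tr.items():print('tray',k,pt('top0',u*.64,v*.64,.008))
print('flask',pt('top0',291*.64,341*.64,0),pt('top0',276*.64,341*.64,.122))
E
```

```text
cap red 262 [380.6 228.7] 10.4 [ 0.4535 -0.193 ]
cap yellow 262 [166.9 144.7] 9.3 [0.6246 0.2348]
cap green 79 [274.  145.8] 8.0 [0.625  0.0183]
cap blue 220 [416.8 144. ] 8.5 [ 0.6231 -0.2666]
tray red [ 0.6226 -0.2679]
tray yellow [ 0.4507 -0.1912]
tray green [0.6229 0.2345]
tray blue [0.6192 0.019 ]
tray grey [0.4645 0.0243]
flask [0.4754 0.2197] [0.4763 0.2181]
```

View pics/crop.png

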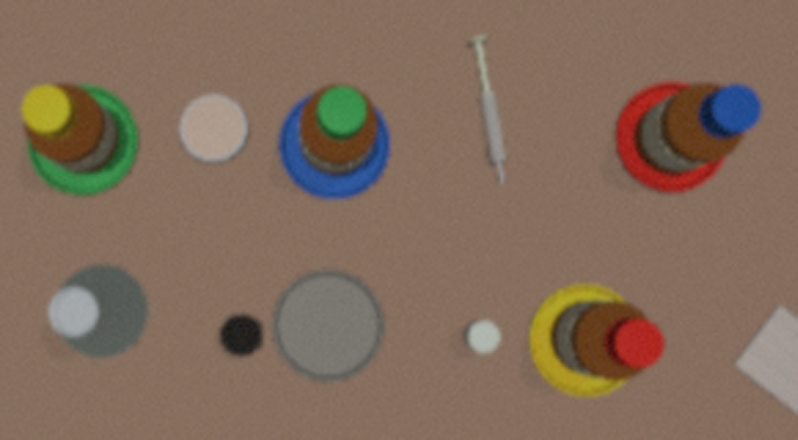

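The close crop shows the small blue tray at crop (334,143) under the green bottle, and all four coloured trays are occupied as described. The grey tray is empty at crop (329,325). I'll now refine the positions.

The manual's scale: shifts go in units of 25 mm. Converting my numbers, -0.03 m is -1.2.

```bash
python3 - <<'E'
from h import *
f=lambda u,v,z:pt('top0',150+u/2.75-.3,105+v/2.75-.3,z)
for k,u,v in[('green',83,139),('blue',334.5,143),('red',671,137),('yellow',585,339.5),('grey',329,325.5)]:print('tray',k,f(u,v,.008))
for k,u,v in[('yellow',47,108),('green',341,110),('blue',734,109),('red',638,342)]:print('cap',k,f(u,v,.148))
E
echo '0.091,0,0,-1.2,0,0,-0.103 | 0.091,0,0,-1.2,0,0,-0.103 | 0.091,0,0,-1.2,0,0,-0.103 | 0.091,0,0,0,0,0,0 | 0.091,0,0,0,0,0,0' > rows.txt && python3 -m creep rows.txt
```

```text
tray green [0.6236 0.2344]
tray blue [0.6194 0.019 ]
tray red [ 0.6235 -0.2682]
tray yellow [ 0.4514 -0.1917]
tray grey [0.4637 0.0245]
cap yellow [0.6251 0.234 ]
cap green [0.623  0.0196]
cap blue [ 0.6225 -0.2656]
cap red [ 0.4542 -0.1924]
time_s: 0.52
ee_pos: [0.175, 0.5485, 0.2774]
ee_rot: [0.001, 0.0, 1.0, 0.002]
contact_force: [-0.4, -0.8, -0.2]
opening: 0.0912
grip_force: 0.0
```

```bash
echo '0.091,-1.12,-0.788,0,0,0,0 | 0.091,-1.12,-0.788,0,0,0,0 | 0.091,-1.12,-0.788,0,0,0,0 | 0.091,-1.12,-0.788,0,0,0,0 | 0.091,-1.12,-0.788,0,0,0,0 | 0.091,-1.12,-0.788,0,0,0,0 | 0.091,-1.12,-0.788,0,0,0,0 | 0.091,-1.12,-0.788,0,0,0,0' > rows.txt && python3 -m creep rows.txt >/dev/null
echo '0.091,-1.12,-0.788,0,0,0,0 | 0.091,-1.12,-0.788,0,0,0,0 | 0.091,-1.12,-0.788,0,0,0,0 | 0.091,-1.12,-0.788,0,0,0,0 | 0.091,-1.12,-0.788,0,0,0,0 | 0.091,-1.12,-0.788,0,0,0,0 | 0.091,-1.12,-0.788,0,0,0,0 | 0.091,-1.12,-0.788,0,0,0,0' > rows.txt && python3 -m creep rows.txt >/dev/null
echo '0.091,0,0,0,0,0,0 | 0.091,0,0,0,0,0,0 | 0.091,0,0,0,0,0,0' > rows.txt && python3 -m creep rows.txt
python3 - <<'E'
from h import *
c=cap('wrist','w1.png')
E
```

```text
time_s: 2.1
ee_pos: [0.6219, 0.2327, 0.2741]
ee_rot: [-0.002, 0.0, 1.0, -0.0]
contact_force: [-0.4, -0.1, 0.2]
opening: 0.091
grip_force: 0.0
```

View pics/w1.png

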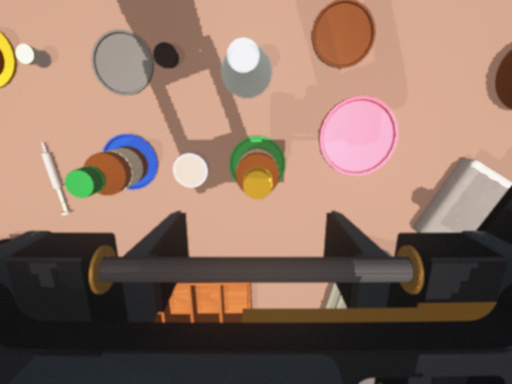

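The wrist view shows the yellow cap centred between the fingers at (258,184). I'll descend, correcting by +3 mm in x and +1 mm in y.

```bash
python3 - <<'E'
from h import *
c=np.load('pics/w1.npz');K=np.array([[c['fx'],0,c['cx']],[0,c['fy'],c['cy']],[0,0,1.]])
s=cv2.undistortPoints(np.array([[[258,185.]]]),K,np.array([float(c['k1']),0,0,0]))[0,0]
from scipy.spatial.transform import Rotation as R
q=c['q'];W=np.eye(4);W[:3,:3]=R.from_quat([q[1],q[2],q[3],q[0]]).as_matrix();W[:3,3]=c['p'];T=W@c['tool_from_camera']
d=T[:3,:3]@[*s,1];o=T[:3,3];print(o+d*(.148-o[2])/d[2])
E
echo '0.091,-0.04,0.04,1,0,0,0 | 0.091,-0.04,0,1,0,0,0 | 0.091,-0.04,0,1,0,0,0 | 0.091,0,0,1,0,0,0 | 0.091,0,0,1,0,0,0 | 0.091,0,0,0.8,0,0,0 | 0.091,0,0,0.48,0,0,0 | 0.091,0,0,0,0,0,0' > rows.txt && python3 -m creep rows.txt
```

```text
[0.62595857 0.2366153  0.148     ]
time_s: 2.82
ee_pos: [0.6224, 0.2342, 0.1156]
ee_rot: [-0.003, -0.001, 1.0, -0.001]
contact_force: [-0.9, -0.1, -0.4]
opening: 0.0911
grip_force: 0.0
```

To row units: -0.0025 m is -0.1, 0.001 m is 0.04.

```bash
echo '0.091,-0.1,0.04,0,0,0,0 | 0.0,0,0,0,0,0,0 | 0.0,0,0,0,0,0,0 | 0.0,0,0,0,0,0,0 | 0.0,0,0,0,0,0,0 | 0.0,0,0,0,0,0,0 | 0.0,0,0,0,0,0,0 | 0.0,0,0,0,0,0,0' > rows.txt && python3 -m creep rows.txt
echo '0.0,0,0,0,0,0,0 | 0.0,0,0,0,0,0,0 | 0.0,0,0,0,0,0,0 | 0.0,0,0,0,0,0,0' > rows.txt && python3 -m creep rows.txt
```

```text
time_s: 3.48
ee_pos: [0.6284, 0.2347, 0.119]
ee_rot: [0.0, -0.0, 1.0, 0.0]
contact_force: [1.0, 0.2, 0.3]
opening: 0.0472
grip_force: 0.0
time_s: 3.82
ee_pos: [0.6297, 0.2341, 0.1212]
ee_rot: [0.002, -0.0, 1.0, -0.0]
contact_force: [0.2, -3.1, 11.7]
opening: 0.0206
grip_force: 5.4
```

Opening of 20.6 mm is less than the 36 mm cap, so something is off. I'll look before lifting.

```bash
python3 - <<'E'
from h import *
print({k:np.round(v,4) for k,v in robot.get_obs().items()})
a=cap('wrist','w2.png')['frame'];b=cap('scene','s2.png')['frame']
print({k:np.round(v,4) for k,v in robot.get_obs().items() if k in('ee_pos','opening','grip_force','contact_force')})
b=cv2.resize(b[160:300,200:350],(411,384),interpolation=cv2.INTER_CUBIC);a=cv2.resize(a[60:384,100:400],(356,384))
cv2.imwrite('pics/c2.png',np.hstack([a,b])[:,:,::-1])
E
```

```text
{'time_s': np.float64(3.8167), 'joint_pos': array([ 0.3399,  0.5111,  1.4223, -0.002 ,  1.2047, -1.2307]), 'qd': array([-0.0057, -0.0079, -0.0047, -0.0142,  0.0083,  0.0005]), 'tau': array([ 2.11360e+00, -4.37159e+01, -1.95739e+01,  1.08890e+00,
       -5.34300e-01,  7.30000e-03]), 'ee_pos': array([0.6297, 0.2341, 0.1212]), 'ee_rot': array([ 2.e-03, -3.e-04,  1.e+00, -3.e-04]), 'contact_force': array([ 0.1978, -3.1486, 11.6554]), 'ft_torque': array([-0.7282,  0.1067,  0.0073]), 'grip_force': np.float64(5.4101), 'opening': np.float64(0.0206)}
{'ee_pos': array([0.6301, 0.2338, 0.122 ]), 'contact_force': array([-0.2784, -3.6231, 13.2145]), 'grip_force': np.float64(6.7085), 'opening': np.float64(0.0123)}
```

View pics/c2.png

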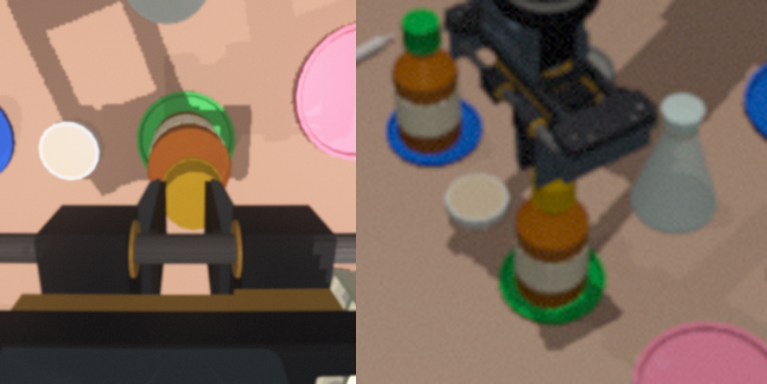

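```bash
python3 - <<'E'
from h import *
c=np.load('pics/w2.npz');K=np.array([[c['fx'],0,c['cx']],[0,c['fy'],c['cy']],[0,0,1.]])
M=np.linalg.inv(c['tool_from_camera']);print(c['tool_from_camera'].round(3))
im=c['frame'][:,:,::-1]
P=np.array([[0,0,0],[0,0,-.019],[0,.0103,0],[0,-.0103,0],[.016,.0103,0],[-.016,.0103,0]])
Q=(M[:3,:3]@P.T).T+M[:3,3];uv=cv2.projectPoints(Q,np.zeros(3),np.zeros(3),K,np.array([float(c['k1']),0,0,0]))[0][:,0];print(uv.round(0).tolist())
b=cv2.imread('pics/s2.png');s=np.load('pics/s2.npz');K=np.array([[s['fx'],0,s['cx']],[0,s['fy'],s['cy']],[0,0,1.]])
V=s['view'];P=np.array([[.6255,.2345,.148],[.6255,.2345,.121],[.630,.234,.122],[.63,.244,.122],[.63,.224,.122]])
v2=cv2.projectPoints(P,cv2.Rodrigues(V[:3,:3])[0],V[:3,3],K,np.array([float(s['k1']),0,0,0]))[0][:,0];print(v2.round(1).tolist())
A=cv2.resize(im[150:300,180:340],(426,400),interpolation=cv2.INTER_CUBIC).copy();
for u,v in uv:cv2.circle(A,(int((u-180)*2.66),int((v-150)*2.66)),2,(255,0,255),-1)
B=cv2.resize(b[190:270,230:310],(374,400),interpolation=cv2.INTER_CUBIC)
B=cv2.resize(b[190:260,235:305],(374,400),interpolation=cv2.INTER_CUBIC);B=np.clip(B*1.6,0,255).astype(np.uint8)
for u,v in v2:cv2.circle(B,(int((u-235)*5.34),int((v-190)*5.71)),2,(255,0,255),-1)
cv2.imwrite('pics/c3.png',np.hstack([A,B]))
E
```

```text
[[ 0.001 -0.963 -0.269  0.075]
 [ 1.     0.001 -0.     0.001]
 [ 0.    -0.269  0.963 -0.2  ]
 [ 0.     0.     0.     1.   ]]
[[254.0, 219.0], [254.0, 228.0], [267.0, 219.0], [240.0, 219.0], [268.0, 199.0], [267.0, 238.0]]
[[271.6, 221.3], [271.5, 229.5], [269.7, 229.9], [272.2, 232.7], [267.3, 227.1]]
```

View pics/c3.png

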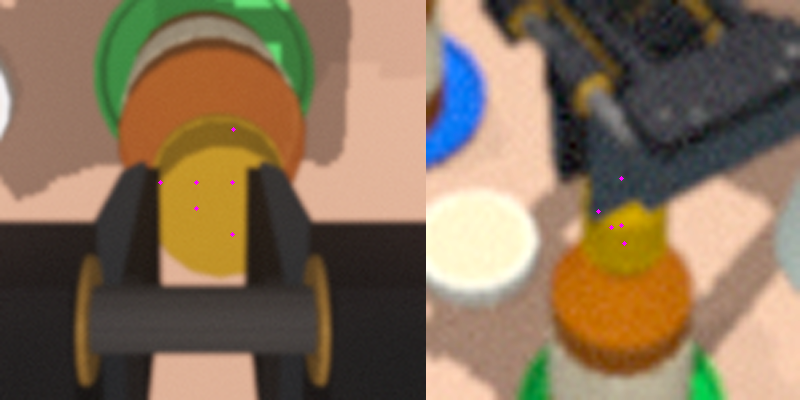

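```bash
python3 - <<'E'
from h import *
c=np.load('pics/w2.npz');print(c['fx'],c['cx'],c['cy'],c['k1'])
im=cv2.imread('pics/scene0.png')
s=np.load('pics/scene0.npz');K=np.array([[s['fx'],0,s['cx']],[0,s['fy'],s['cy']],[0,0,1.]]);V=s['view']
pj=lambda P:cv2.projectPoints(np.array(P,float),cv2.Rodrigues(V[:3,:3])[0],V[:3,3],K,np.array([float(s['k1']),0,0,0]))[0][:,0]
a=np.linspace(0,6.28,25)
def ring(A,x,y,z,r,sx,ox,oy,col):
    for u,v in pj([[x+r*np.cos(t),y+r*np.sin(t),z] for t in a]):cv2.circle(A,(int((u+.5-ox)*sx),int((v+.5-oy)*sx)),1,col,-1)
b=cv2.imread('pics/s2.png');out=[]
for I in(im,b):
    A=cv2.resize(I[200:300,220:320],(400,400),interpolation=cv2.INTER_CUBIC)
    for z,r in((.148,.018),(.121,.018),(.008,.048)):ring(A,.6250,.2342,z,r,4,220,200,(255,0,255))
    out.append(A)
cv2.imwrite('pics/c4.png',np.hstack(out))
E
```

```text
279.10935466443755 255.81245450069386 194.0128294184351 -0.02354888990802439
```

View pics/c4.png

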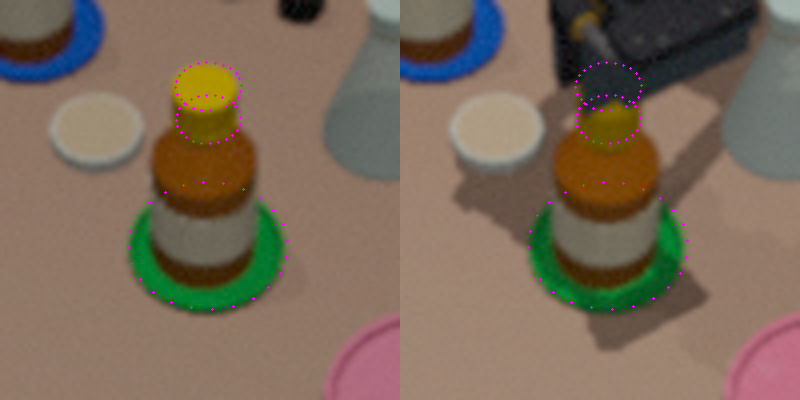

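The scene overlay shows the calibration fits and the bottle is untouched. The fingertips end at the cap's top, at crop (610,107), so they closed above the cap, about 27 mm higher than the nominal TCP. I'll open, raise slightly, and test the tip geometry.

```bash
python3 -c "
from rig import robot;print(robot.grip_depth)"
echo '0.091,0,0,-0.4,0,0,0 | 0.091,0,0,-0.4,0,0,0 | 0.091,0.12,0,-0.4,0,0,0 | 0.091,0,0,0,0,0,0 | 0.091,0,0,0,0,0,0 | 0.091,0,0,0,0,0,0 | 0.091,0,0,0,0,0,0 | 0.091,0,0,0,0,0,0' > rows.txt && python3 -m creep rows.txt
echo '0.091,0,0,0,0,0,0 | 0.091,0,0,0,0,0,0 | 0.091,0,0,0,0,0,0 | 0.091,0,0,0,0,0,0 | 0.091,0,0,0,0,0,0 | 0.091,0,0,0,0,0,0' > rows.txt && python3 -m creep rows.txt
python3 - <<'E'
from h import *
a=cap('wrist','w3.png')['frame'];b=cap('scene','s3.png')['frame']
b=cv2.resize(b[150:270,210:330],(384,384),interpolation=cv2.INTER_CUBIC);a=cv2.resize(a[60:310,130:380],(384,384))
cv2.imwrite('pics/c5.png',np.hstack([a,b])[:,:,::-1])
E
```

```text
0.0188
time_s: 4.58
ee_pos: [0.6249, 0.2347, 0.1481]
ee_rot: [-0.001, -0.0, 1.0, -0.0]
contact_force: [0.5, 0.3, -0.4]
opening: 0.0629
grip_force: 0.0
time_s: 5.08
ee_pos: [0.6253, 0.2347, 0.1489]
ee_rot: [0.0, -0.0, 1.0, 0.0]
contact_force: [-0.6, 0.4, 0.3]
opening: 0.091
grip_force: 0.0
```

View pics/c5.png

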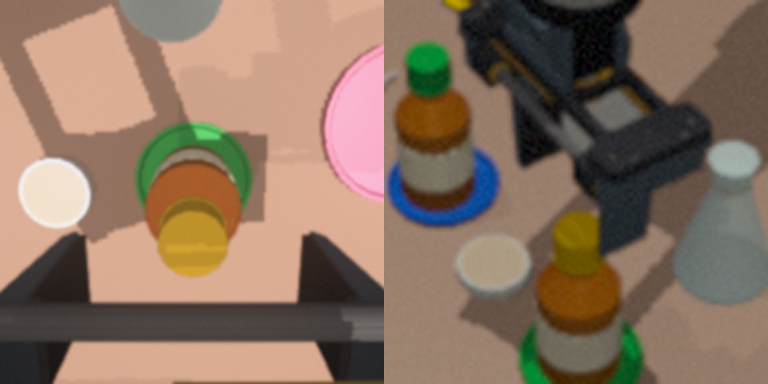

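```bash
python3 - <<'E'
from h import *
s=np.load('pics/s3.npz');K=np.array([[s['fx'],0,s['cx']],[0,s['fy'],s['cy']],[0,0,1.]]);V=s['view']
for z in(.149,.165,.175,.185):
  P=np.array([[.625+a,.2345+b,z] for a in(-.016,.016) for b in(.0455,.059)])
  u=cv2.projectPoints(P,cv2.Rodrigues(V[:3,:3])[0],V[:3,3],K,np.array([float(s['k1']),0,0,0]))[0][:,0]
  print(z,((u-[210,150])*3.2+[384,0]).round(0).tolist())
E
```

```text
0.149 [[639.0, 259.0], [651.0, 272.0], [599.0, 279.0], [611.0, 292.0]]
0.165 [[640.0, 243.0], [651.0, 256.0], [600.0, 263.0], [611.0, 276.0]]
0.175 [[640.0, 233.0], [652.0, 246.0], [600.0, 253.0], [611.0, 266.0]]
0.185 [[641.0, 223.0], [652.0, 235.0], [600.0, 243.0], [612.0, 256.0]]
```

The overlay puts the true tips about 28 mm above the reported TCP, so I'll grasp at a reported z of about 0.088.

To row units: 0.015 m is 0.6, 0.01 m is 0.4.

```bash
echo '0.091,0,0,0.6,0,0,0 | 0.091,0,0,0.6,0,0,0 | 0.091,0,0,0.6,0,0,0 | 0.091,0,0,0.4,0,0,0 | 0.091,0,0,0.24,0,0,0 | 0.091,0,0,0,0,0,0 | 0.091,0,0,0,0,0,0' > rows.txt && python3 -m creep rows.txt
echo '0.025,0,0,0,0,0,0 | 0.025,0,0,0,0,0,0 | 0.025,0,0,0,0,0,0 | 0.025,0,0,0,0,0,0 | 0.025,0,0,0,0,0,0 | 0.025,0,0,0,0,0,0 | 0.025,0,0,0,0,0,0 | 0.025,0,0,0,0,0,0' > rows.txt && python3 -m creep rows.txt
echo '0.025,0,0,0,0,0,0 | 0.025,0,0,0,0,0,0 | 0.025,0,0,0,0,0,0' > rows.txt && python3 -m creep rows.txt
```

```text
time_s: 5.77
ee_pos: [0.6255, 0.2348, 0.0881]
ee_rot: [0.0, -0.0, 1.0, 0.0]
contact_force: [0.5, -0.2, 0.0]
opening: 0.091
grip_force: 0.0
time_s: 6.43
ee_pos: [0.6253, 0.2347, 0.0879]
ee_rot: [0.0, -0.0, 1.0, 0.0]
contact_force: [0.2, -0.1, 0.3]
opening: 0.0407
grip_force: 0.0
time_s: 6.68
ee_pos: [0.6253, 0.2346, 0.0878]
ee_rot: [-0.0, -0.0, 1.0, -0.0]
contact_force: [0.3, -0.4, 0.1]
opening: 0.0353
grip_force: 30.0
```

To row units: -0.02 m is -0.8, -0.03 m is -1.2.

```bash
echo '0.025,0,0,-0.4,0,0,0 | 0.025,0,0,-0.8,0,0,0 | 0.025,0,0,-1.2,0,0,0 | 0.025,0,0,-1.2,0,0,0 | 0.025,0,0,-1.2,0,0,0 | 0.025,0,0,-0.8,0,0,0 | 0.025,0,0,-0.4,0,0,0' > rows.txt && python3 -m creep rows.txt
echo '0.025,0.268,-0.352,0,0,0,0 | 0.025,0.54,-0.7,0,0,0,0 | 0.025,0.54,-0.7,0,0,0,0 | 0.025,0.54,-0.7,0,0,0,0 | 0.025,0.54,-0.7,0,0,0,0 | 0.025,0.54,-0.7,0,0,0,0 | 0.025,0.54,-0.7,0,0,0,0 | 0.025,0.54,-0.7,0,0,0,0' > rows.txt && python3 -m creep rows.txt >/dev/null
echo '0.025,0.54,-0.7,0,0,0,0 | 0.025,0.54,-0.7,0,0,0,0 | 0.025,0.54,-0.7,0,0,0,0 | 0.025,0.54,-0.7,0,0,0,0 | 0.025,0.272,-0.352,0,0,0,0 | 0.025,0,0,0,0,0,0 | 0.025,0,0,0,0,0,0 | 0.025,0,0,0,0,0,0' > rows.txt && python3 -m creep rows.txt
python3 - <<'E'
from h import *
a=cap('wrist','w4.png')['frame'];b=cap('scene','s4.png')['frame']
b=cv2.resize(b[100:240,220:360],(384,384),interpolation=cv2.INTER_CUBIC)
cv2.imwrite('pics/c6.png',np.hstack([cv2.resize(a,(416,384)),b])[:,:,::-1])
E
```

```text
time_s: 7.27
ee_pos: [0.6263, 0.2352, 0.2419]
ee_rot: [0.003, -0.0, 1.0, 0.001]
contact_force: [0.2, 0.2, -3.2]
opening: 0.0352
grip_force: 30.0
time_s: 8.6
ee_pos: [0.464, 0.0252, 0.2377]
ee_rot: [0.0, -0.0, 1.0, 0.0]
contact_force: [-0.3, 0.1, -2.7]
opening: 0.0356
grip_force: 30.0
```

View pics/c6.png

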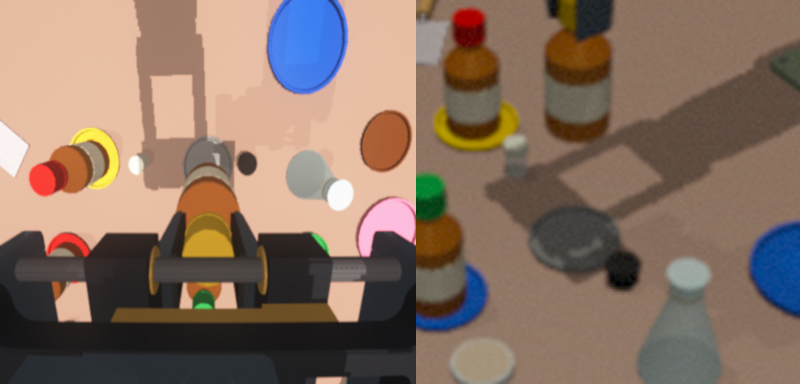

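The bottle hangs upright above the grey tray at (575,240). I'll lower it.

```bash
echo '0.025,0,0,0.6,0,0,0 | 0.025,0,0,1.2,0,0,0 | 0.025,0,0,1.2,0,0,0 | 0.025,0,0,1.2,0,0,0 | 0.025,0,0,1,0,0,0 | 0.025,0,0,0.48,0,0,0 | 0.025,0,0,0.16,0,0,0 | 0.025,0,0,0,0,0,0' > rows.txt && python3 -m creep rows.txt
echo '0.025,0,0,0.06,0,0,0 | 0.025,0,0,0.06,0,0,0 | 0.025,0,0,0.04,0,0,0 | 0.025,0,0,0,0,0,0' > rows.txt && python3 -m creep rows.txt
```

```text
time_s: 9.37
ee_pos: [0.4632, 0.0251, 0.0909]
ee_rot: [-0.001, -0.0, 1.0, 0.0]
contact_force: [0.5, 0.5, -2.6]
opening: 0.0353
grip_force: 30.0
time_s: 9.7
ee_pos: [0.4638, 0.0246, 0.0884]
ee_rot: [0.001, -0.0, 1.0, 0.0]
contact_force: [0.3, -1.0, -2.6]
opening: 0.0352
grip_force: 30.0
```

To row units: 0.001 m is 0.04.

```bash
echo '0.025,0,0,0.04,0,0,0 | 0.025,0,0,0,0,0,0 | 0.025,0,0,0,0,0,0' > rows.txt && python3 -m creep rows.txt|egrep 'pos|force'
echo '0.025,0,0,0.04,0,0,0 | 0.025,0,0,0,0,0,0 | 0.025,0,0,0,0,0,0' > rows.txt && python3 -m creep rows.txt|egrep 'pos|force'
```

```text
ee_pos: [0.4642, 0.0245, 0.0877]
contact_force: [-0.6, -0.1, 3.7]
grip_force: 30.0
ee_pos: [0.4644, 0.0245, 0.0877]
contact_force: [-2.6, -0.8, 11.5]
grip_force: 30.0
```

```bash
echo '0.07,0,0,-0.04,0,0,0 | 0.07,0,0,0,0,0,0 | 0.07,0,0,0,0,0,0 | 0.07,0,0,0,0,0,0 | 0.07,0,0,0,0,0,0 | 0.07,0,0,-0.8,0,0,0 | 0.07,0,0,-1,0,0,0 | 0.07,0,0,-0.72,0,0,0' > rows.txt && python3 -m creep rows.txt
echo '0.07,-0.796,-0.024,0,0,0,0 | 0.07,-0.796,-0.024,0,0,0,0 | 0.07,-0.796,-0.024,0,0,0,0 | 0.07,-0.796,-0.024,0,0,0,0 | 0.07,-0.796,-0.024,0,0,0,0 | 0.07,-0.796,-0.024,0,0,0,0 | 0.07,-0.796,-0.024,0,0,0,0 | 0.07,-0.796,-0.024,0,0,0,0' > rows.txt && python3 -m creep rows.txt >/dev/null
echo '0.07,0,0,0,0,0,0 | 0.07,0,0,0,0,0,0 | 0.07,0,0,0,0,0,0 | 0.07,0,0,0,0,0,0' > rows.txt && python3 -m creep rows.txt
```

```text
time_s: 10.87
ee_pos: [0.4636, 0.0246, 0.1509]
ee_rot: [0.0, -0.0, 1.0, 0.0]
contact_force: [0.2, 0.7, 0.6]
opening: 0.0699
grip_force: 0.0
time_s: 11.87
ee_pos: [0.6213, 0.0199, 0.1497]
ee_rot: [-0.001, -0.0, 1.0, 0.0]
contact_force: [-0.2, 0.2, 0.2]
opening: 0.07
grip_force: 0.0
```

To row units: 0.018 m is 0.72, 0.015 m is 0.6.

```bash
echo '0.07,-0.04,0,0.6,0,0,0 | 0.07,0,0,0.72,0,0,0 | 0.07,0,0,0.6,0,0,0 | 0.07,0,0,0.4,0,0,0 | 0.07,0,0,0.16,0,0,0 | 0.07,0,0,0,0,0,0 | 0.025,0,0,0,0,0,0 | 0.025,0,0,0,0,0,0' > rows.txt && python3 -m creep rows.txt
echo '0.025,0,0,0,0,0,0 | 0.025,0,0,0,0,0,0 | 0.025,0,0,0,0,0,0 | 0.025,0,0,0,0,0,0 | 0.025,0,0,0,0,0,0 | 0.025,0,0,0,0,0,0 | 0.025,0,0,0,0,0,0' > rows.txt && python3 -m creep rows.txt
```

```text
time_s: 12.53
ee_pos: [0.6242, 0.0198, 0.089]
ee_rot: [0.001, -0.0, 1.0, 0.0]
contact_force: [-0.2, -0.4, -0.3]
opening: 0.0596
grip_force: 0.0
time_s: 13.12
ee_pos: [0.6239, 0.0194, 0.0882]
ee_rot: [0.0, -0.0, 1.0, -0.0]
contact_force: [0.2, -1.9, 2.2]
opening: 0.0352
grip_force: 30.0
```

To row units: -0.03 m is -1.2, -0.02 m is -0.8.

```bash
echo '0.025,0,0,-0.4,0,0,0 | 0.025,0,0,-0.8,0,0,0 | 0.025,0,0,-1.2,0,0,0 | 0.025,0,0,-1.2,0,0,0 | 0.025,0,0,-1.2,0,0,0 | 0.025,0,0,-0.8,0,0,0 | 0.025,0,0,-0.4,0,0,0' > rows.txt && python3 -m creep rows.txt|egrep 'open|grip_f'
echo '0.025,0,0.4,0,0,0,0 | 0.025,0,0.8,0,0,0,0 | 0.025,0,1,0,0,0,0 | 0.025,0,1,0,0,0,0 | 0.025,0,1,0,0,0,0 | 0.025,0,1,0,0,0,0 | 0.025,0,1,0,0,0,0 | 0.025,0,1,0,0,0,0' > rows.txt && python3 -m creep rows.txt >/dev/null
echo '0.025,0,0.8,0,0,0,0 | 0.025,0,0.6,0,0,0,0 | 0.025,0,0,0,0,0,0 | 0.025,0,0,0,0,0,0 | 0.025,0,0,0,0,0,0' > rows.txt && python3 -m creep rows.txt
```

```text
opening: 0.0355
grip_force: 30.0
time_s: 14.78
ee_pos: [0.6231, 0.2341, 0.2368]
ee_rot: [-0.001, 0.0, 1.0, -0.001]
contact_force: [0.2, 0.4, -2.6]
opening: 0.0357
grip_force: 30.0
```

```bash
echo '0.025,0,0,0.6,0,0,0 | 0.025,0,0,1.2,0,0,0 | 0.025,0,0,1.2,0,0,0 | 0.025,0,0,1.2,0,0,0 | 0.025,0,0,1,0,0,0 | 0.025,0,0,0.48,0,0,0 | 0.025,0,0,0.16,0,0,0 | 0.025,0,0,0,0,0,0' > rows.txt && python3 -m creep rows.txt
echo '0.025,0,0,0.04,0,0,0 | 0.025,0,0,0.04,0,0,0 | 0.025,0,0,0,0,0,0 | 0.025,0,0,0,0,0,0' > rows.txt && python3 -m creep rows.txt|egrep 'pos|contact'
echo '0.025,0,0,0.04,0,0,0 | 0.025,0,0,0,0,0,0 | 0.025,0,0,0,0,0,0' > rows.txt && python3 -m creep rows.txt|egrep 'pos|contact'
```

```text
time_s: 15.45
ee_pos: [0.6235, 0.234, 0.0914]
ee_rot: [-0.001, 0.0, 1.0, -0.0]
contact_force: [0.2, -0.8, -2.3]
opening: 0.0354
grip_force: 30.0
ee_pos: [0.6241, 0.235, 0.0911]
contact_force: [0.7, 0.6, -3.9]
ee_pos: [0.6235, 0.2349, 0.089]
contact_force: [-0.0, 0.4, -4.2]
```

To row units: 0.001 m is 0.04.

```bash
echo '0.025,0,0,0.04,0,0,0 | 0.025,0,0,0,0,0,0 | 0.025,0,0,0,0,0,0' > rows.txt && python3 -m creep rows.txt|egrep 'pos|contact'
echo '0.025,0,0,0.04,0,0,0 | 0.025,0,0,0,0,0,0 | 0.025,0,0,0,0,0,0' > rows.txt && python3 -m creep rows.txt|egrep 'pos|contact'
```

```text
ee_pos: [0.6238, 0.2349, 0.0882]
contact_force: [-0.6, -0.6, -1.1]
ee_pos: [0.6241, 0.2349, 0.0882]
contact_force: [-1.2, -0.8, 5.2]
```

```bash
echo '0.07,0,0,-0.04,0,0,0 | 0.07,0,0,0,0,0,0 | 0.07,0,0,0,0,0,0 | 0.07,0,0,0,0,0,0 | 0.07,0,0,0,0,0,0 | 0.07,0,0,-0.8,0,0,0 | 0.07,0,0,-1,0,0,0 | 0.07,0,0,-0.72,0,0,0' > rows.txt && python3 -m creep rows.txt
echo '0.07,0,-1.252,0,0,0,0 | 0.07,0,-1.252,0,0,0,0 | 0.07,0,-1.252,0,0,0,0 | 0.07,0,-1.252,0,0,0,0 | 0.07,0,-1.252,0,0,0,0 | 0.07,0,-1.252,0,0,0,0 | 0.07,0,-1.252,0,0,0,0 | 0.07,0,-1.252,0,0,0,0' > rows.txt && python3 -m creep rows.txt >/dev/null
echo '0.07,0,-1.252,0,0,0,0 | 0.07,0,-1.252,0,0,0,0 | 0.07,0,-1.252,0,0,0,0 | 0.07,0,-1.252,0,0,0,0 | 0.07,0,-1.252,0,0,0,0 | 0.07,0,-1.252,0,0,0,0 | 0.07,0,-1.252,0,0,0,0 | 0.07,0,-1.252,0,0,0,0' > rows.txt && python3 -m creep rows.txt >/dev/null
echo '0.07,0,0,0,0,0,0 | 0.07,0,0,0,0,0,0 | 0.07,0,0,0,0,0,0 | 0.07,0,0,0,0,0,0 | 0.07,0,0,0,0,0,0' > rows.txt && python3 -m creep rows.txt
```

```text
time_s: 17.2
ee_pos: [0.6238, 0.235, 0.1521]
ee_rot: [0.0, -0.0, 1.0, 0.0]
contact_force: [-0.2, 0.4, 0.4]
opening: 0.0697
grip_force: 0.0
time_s: 18.95
ee_pos: [0.6238, -0.2645, 0.1509]
ee_rot: [-0.0, -0.001, 1.0, 0.0]
contact_force: [-0.5, -0.3, -0.1]
opening: 0.07
grip_force: 0.0
```

```bash
echo '0.07,0.04,-0.06,0.6,0,0,0 | 0.07,0,0,0.72,0,0,0 | 0.07,0,0,0.64,0,0,0 | 0.07,0,0,0.4,0,0,0 | 0.07,0,0,0.16,0,0,0 | 0.07,0,0,0,0,0,0 | 0.025,0,0,0,0,0,0 | 0.025,0,0,0,0,0,0' > rows.txt && python3 -m creep rows.txt
echo '0.025,0,0,0,0,0,0 | 0.025,0,0,0,0,0,0 | 0.025,0,0,0,0,0,0 | 0.025,0,0,0,0,0,0 | 0.025,0,0,0,0,0,0 | 0.025,0,0,0,0,0,0 | 0.025,0,0,0,0,0,0' > rows.txt && python3 -m creep rows.txt
```

```text
time_s: 19.62
ee_pos: [0.6234, -0.2676, 0.089]
ee_rot: [0.001, -0.0, 1.0, -0.0]
contact_force: [0.4, 0.0, 0.8]
opening: 0.06
grip_force: 0.0
time_s: 20.2
ee_pos: [0.6229, -0.2679, 0.0883]
ee_rot: [0.0, -0.0, 1.0, -0.0]
contact_force: [-0.3, -1.3, 1.6]
opening: 0.035
grip_force: 30.0
```

To row units: -0.03 m is -1.2, -0.02 m is -0.8.

```bash
echo '0.025,0,0,-0.4,0,0,0 | 0.025,0,0,-0.8,0,0,0 | 0.025,0,0,-1.2,0,0,0 | 0.025,0,0,-1.2,0,0,0 | 0.025,0,0,-1.2,0,0,0 | 0.025,0,0,-0.8,0,0,0 | 0.025,0,0,-0.4,0,0,0' > rows.txt && python3 -m creep rows.txt|egrep 'open|grip_f'
echo '0.025,0,0.48,0,0,0,0 | 0.025,0,1,0,0,0,0 | 0.025,0.04,1.2,0,0,0,0 | 0.025,0.04,1.2,0,0,0,0 | 0.025,0.06,1.2,0,0,0,0 | 0.025,0,1.2,0,0,0,0 | 0.025,0,1.2,0,0,0,0 | 0.025,0,1.2,0,0,0,0' > rows.txt && python3 -m creep rows.txt >/dev/null
echo '0.025,0,1.2,0,0,0,0 | 0.025,0,1,0,0,0,0 | 0.025,0,0.6,0,0,0,0 | 0.025,0,0,0,0,0,0 | 0.025,0,0,0,0,0,0 | 0.025,0,0,0,0,0,0' > rows.txt && python3 -m creep rows.txt
```

```text
opening: 0.0349
grip_force: 30.0
time_s: 21.95
ee_pos: [0.6186, 0.0188, 0.2369]
ee_rot: [-0.001, 0.0, 1.0, -0.0]
contact_force: [-0.0, -0.4, -2.0]
opening: 0.0355
grip_force: 30.0
```

The manual's scale: shifts go in units of 25 mm. Converting my numbers, 0.03 m is 1.2, 0.025 m is 1.

```bash
echo '0.025,0,0,0.6,0,0,0 | 0.025,0,0,1.2,0,0,0 | 0.025,0,0,1.2,0,0,0 | 0.025,0,0,1.2,0,0,0 | 0.025,0,0,1,0,0,0 | 0.025,0,0,0.48,0,0,0 | 0.025,0,0,0.2,0,0,0 | 0.025,0,0,0,0,0,0' > rows.txt && python3 -m creep rows.txt
echo '0.025,0,0,0.04,0,0,0 | 0.025,0,0,0,0,0,0 | 0.025,0,0,0,0,0,0' > rows.txt && python3 -m creep rows.txt|egrep 'pos|contact'
echo '0.025,0,0,0.04,0,0,0 | 0.025,0,0,0,0,0,0 | 0.025,0,0,0,0,0,0' > rows.txt && python3 -m creep rows.txt|egrep 'pos|contact'
```

```text
time_s: 22.62
ee_pos: [0.6187, 0.0182, 0.0901]
ee_rot: [-0.001, 0.001, 1.0, -0.0]
contact_force: [-0.3, -0.2, -2.7]
opening: 0.0355
grip_force: 30.0
ee_pos: [0.6197, 0.0192, 0.0908]
contact_force: [0.4, -0.3, -2.8]
ee_pos: [0.6192, 0.0196, 0.0891]
contact_force: [0.1, 0.1, -2.4]
```

To row units: 0.001 m is 0.04.

```bash
echo '0.025,0,0,0.04,0,0,0 | 0.025,0,0,0,0,0,0 | 0.025,0,0,0,0,0,0' > rows.txt && python3 -m creep rows.txt|egrep 'pos|contact'
echo '0.025,0,0,0.04,0,0,0 | 0.025,0,0,0,0,0,0 | 0.025,0,0,0,0,0,0' > rows.txt && python3 -m creep rows.txt|egrep 'pos|contact'
```

```text
ee_pos: [0.6194, 0.0196, 0.0882]
contact_force: [0.7, -0.6, -0.2]
ee_pos: [0.6197, 0.0195, 0.0882]
contact_force: [-1.1, 0.3, 6.1]
```

```bash
echo '0.07,0,0,-0.04,0,0,0 | 0.07,0,0,0,0,0,0 | 0.07,0,0,0,0,0,0 | 0.07,0,0,0,0,0,0 | 0.07,0,0,0,0,0,0 | 0.07,0,0,-0.8,0,0,0 | 0.07,0,0,-1,0,0,0 | 0.07,0,0,-0.72,0,0,0' > rows.txt && python3 -m creep rows.txt
echo '0.07,0.828,-1.06,0,0,0,0 | 0.07,0.828,-1.06,0,0,0,0 | 0.07,0.828,-1.06,0,0,0,0 | 0.07,0.828,-1.06,0,0,0,0 | 0.07,0.828,-1.06,0,0,0,0 | 0.07,0.828,-1.06,0,0,0,0 | 0.07,0.828,-1.06,0,0,0,0 | 0.07,0.828,-1.06,0,0,0,0' > rows.txt && python3 -m creep rows.txt >/dev/null
echo '0.07,0,0,0,0,0,0 | 0.07,0,0,0,0,0,0 | 0.07,0,0,0,0,0,0 | 0.07,0,0,0,0,0,0 | 0.07,0,0,0,0,0,0' > rows.txt && python3 -m creep rows.txt
```

```text
time_s: 24.28
ee_pos: [0.6194, 0.0196, 0.1521]
ee_rot: [0.0, -0.0, 1.0, 0.0]
contact_force: [0.1, -0.0, 0.4]
opening: 0.0698
grip_force: 0.0
time_s: 25.37
ee_pos: [0.4543, -0.1917, 0.1507]
ee_rot: [0.0, -0.001, 1.0, 0.0]
contact_force: [-1.0, -0.1, 0.4]
opening: 0.0702
grip_force: 0.0
```

To row units: 0.018 m is 0.72, 0.016 m is 0.64.

```bash
echo '0.07,0,0,0.6,0,0,0 | 0.07,0,0,0.72,0,0,0 | 0.07,0,0,0.64,0,0,0 | 0.07,0,0,0.4,0,0,0 | 0.07,0,0,0.16,0,0,0 | 0.07,0,0,0,0,0,0 | 0.025,0,0,0,0,0,0 | 0.025,0,0,0,0,0,0' > rows.txt && python3 -m creep rows.txt
echo '0.025,0,0,0,0,0,0 | 0.025,0,0,0,0,0,0 | 0.025,0,0,0,0,0,0 | 0.025,0,0,0,0,0,0 | 0.025,0,0,0,0,0,0 | 0.025,0,0,0,0,0,0 | 0.025,0,0,0,0,0,0' > rows.txt && python3 -m creep rows.txt
```

```text
time_s: 26.03
ee_pos: [0.4543, -0.1927, 0.0887]
ee_rot: [0.001, -0.0, 1.0, -0.0]
contact_force: [-0.3, -0.5, 0.3]
opening: 0.0598
grip_force: 0.0
time_s: 26.62
ee_pos: [0.4539, -0.193, 0.0882]
ee_rot: [0.0, -0.0, 1.0, -0.0]
contact_force: [0.1, -1.7, 2.7]
opening: 0.0354
grip_force: 30.0
```

To row units: -0.03 m is -1.2, -0.02 m is -0.8.

```bash
echo '0.025,0,0,-0.4,0,0,0 | 0.025,0,0,-0.8,0,0,0 | 0.025,0,0,-1.2,0,0,0 | 0.025,0,0,-1.2,0,0,0 | 0.025,0,0,-1.2,0,0,0 | 0.025,0,0,-0.8,0,0,0 | 0.025,0,0,-0.4,0,0,0' > rows.txt && python3 -m creep rows.txt|egrep 'open|grip_f'
echo '0.025,-0.376,-0.168,0,0,0,0 | 0.025,-0.752,-0.336,0,0,0,0 | 0.025,-0.752,-0.336,0,0,0,0 | 0.025,-0.752,-0.336,0,0,0,0 | 0.025,-0.752,-0.336,0,0,0,0 | 0.025,-0.752,-0.336,0,0,0,0 | 0.025,-0.752,-0.336,0,0,0,0 | 0.025,-0.752,-0.336,0,0,0,0' > rows.txt && python3 -m creep rows.txt >/dev/null
echo '0.025,-0.752,-0.336,0,0,0,0 | 0.025,-0.388,-0.168,0,0,0,0 | 0.025,0,0,0,0,0,0 | 0.025,0,0,0,0,0,0 | 0.025,0,0,0,0,0,0' > rows.txt && python3 -m creep rows.txt
```

```text
opening: 0.0356
grip_force: 30.0
time_s: 28.28
ee_pos: [0.6221, -0.2676, 0.2361]
ee_rot: [-0.002, -0.0, 1.0, 0.001]
contact_force: [-0.8, 0.8, -2.6]
opening: 0.0354
grip_force: 30.0
```

To row units: 0.03 m is 1.2, 0.025 m is 1.

```bash
echo '0.025,0,0,0.6,0,0,0 | 0.025,0,0,1.2,0,0,0 | 0.025,0,0,1.2,0,0,0 | 0.025,0,0,1.2,0,0,0 | 0.025,0,0,1,0,0,0 | 0.025,0,0,0.48,0,0,0 | 0.025,0,0,0.2,0,0,0 | 0.025,0,0,0,0,0,0' > rows.txt && python3 -m creep rows.txt
echo '0.025,0,0,0.04,0,0,0 | 0.025,0,0,0,0,0,0 | 0.025,0,0,0,0,0,0' > rows.txt && python3 -m creep rows.txt|egrep 'pos|contact'
echo '0.025,0,0,0.04,0,0,0 | 0.025,0,0,0,0,0,0 | 0.025,0,0,0,0,0,0' > rows.txt && python3 -m creep rows.txt|egrep 'pos|contact'
```

```text
time_s: 28.95
ee_pos: [0.6224, -0.2678, 0.0904]
ee_rot: [-0.001, -0.0, 1.0, 0.0]
contact_force: [-0.1, 0.9, -2.6]
opening: 0.0353
grip_force: 30.0
ee_pos: [0.624, -0.2685, 0.0917]
contact_force: [0.1, -0.2, -3.3]
ee_pos: [0.6231, -0.2681, 0.0892]
contact_force: [-0.8, 0.0, -2.8]
```

```bash
echo '0.025,0,0,0.04,0,0,0 | 0.025,0,0,0,0,0,0 | 0.025,0,0,0,0,0,0' > rows.txt && python3 -m creep rows.txt|egrep 'pos|contact'
echo '0.025,0,0,0.04,0,0,0 | 0.025,0,0,0,0,0,0 | 0.025,0,0,0,0,0,0' > rows.txt && python3 -m creep rows.txt|egrep 'pos|contact'
```

```text
ee_pos: [0.6233, -0.2682, 0.0883]
contact_force: [-0.3, -0.2, -0.2]
ee_pos: [0.6236, -0.2684, 0.0882]
contact_force: [-1.4, -0.2, 5.2]
```

To row units: -0.025 m is -1, -0.02 m is -0.8.

```bash
echo '0.07,0,0,-0.04,0,0,0 | 0.07,0,0,0,0,0,0 | 0.07,0,0,0,0,0,0 | 0.07,0,0,0,0,0,0 | 0.07,0,0,0,0,0,0 | 0.07,0,0,-0.8,0,0,0 | 0.07,0,0,-1,0,0,0 | 0.07,0,0,-0.72,0,0,0' > rows.txt && python3 -m creep rows.txt
echo '0.07,0.64,1.172,0,0,0,0 | 0.07,0.64,1.172,0,0,0,0 | 0.07,0.64,1.172,0,0,0,0 | 0.07,0.64,1.172,0,0,0,0 | 0.07,0.64,1.172,0,0,0,0 | 0.07,0.64,1.172,0,0,0,0 | 0.07,0.64,1.172,0,0,0,0 | 0.07,0.64,1.172,0,0,0,0' > rows.txt && python3 -m creep rows.txt >/dev/null
echo '0.07,0.64,1.172,0,0,0,0 | 0.07,0.64,1.172,0,0,0,0 | 0.07,0,0,0,0,0,0 | 0.07,0,0,0,0,0,0 | 0.07,0,0,0,0,0,0 | 0.07,0,0,0,0,0,0 | 0.07,0,0,0,0,0,0' > rows.txt && python3 -m creep rows.txt
```

```text
time_s: 30.62
ee_pos: [0.6233, -0.2682, 0.152]
ee_rot: [0.0, -0.0, 1.0, -0.0]
contact_force: [0.3, 0.6, 0.5]
opening: 0.07
grip_force: 0.0
time_s: 31.87
ee_pos: [0.4636, 0.024, 0.1508]
ee_rot: [0.0, 0.001, 1.0, -0.0]
contact_force: [-0.2, -0.2, 0.1]
opening: 0.0699
grip_force: 0.0
```

To row units: 0.018 m is 0.72, 0.016 m is 0.64.

```bash
echo '0.07,0,0,0.6,0,0,0 | 0.07,0,0,0.72,0,0,0 | 0.07,0,0,0.64,0,0,0 | 0.07,0,0,0.4,0,0,0 | 0.07,0,0,0.16,0,0,0 | 0.07,0,0,0,0,0,0 | 0.025,0,0,0,0,0,0 | 0.025,0,0,0,0,0,0' > rows.txt && python3 -m creep rows.txt
echo '0.025,0,0,0,0,0,0 | 0.025,0,0,0,0,0,0 | 0.025,0,0,0,0,0,0 | 0.025,0,0,0,0,0,0 | 0.025,0,0,0,0,0,0 | 0.025,0,0,0,0,0,0 | 0.025,0,0,0,0,0,0' > rows.txt && python3 -m creep rows.txt
```

```text
time_s: 32.53
ee_pos: [0.4638, 0.0246, 0.0885]
ee_rot: [0.001, 0.0, 1.0, 0.0]
contact_force: [0.7, -0.2, 0.2]
opening: 0.0593
grip_force: 0.0
time_s: 33.12
ee_pos: [0.4632, 0.0248, 0.0882]
ee_rot: [0.0, -0.0, 1.0, -0.0]
contact_force: [0.6, -1.0, 2.9]
opening: 0.0356
grip_force: 30.0
```

```bash
echo '0.025,0,0,-0.4,0,0,0 | 0.025,0,0,-0.8,0,0,0 | 0.025,0,0,-1.2,0,0,0 | 0.025,0,0,-1.2,0,0,0 | 0.025,0,0,-1.2,0,0,0 | 0.025,0,0,-0.8,0,0,0 | 0.025,0,0,-0.4,0,0,0' > rows.txt && python3 -m creep rows.txt|egrep 'open|grip_f'
echo '0.025,0.06,-0.4,0,0,0,0 | 0.025,0.06,-0.8,0,0,0,0 | 0.025,0.06,-1,0,0,0,0 | 0.025,0.06,-1,0,0,0,0 | 0.025,0.06,-1,0,0,0,0 | 0.025,0.06,-1,0,0,0,0 | 0.025,0.06,-1,0,0,0,0 | 0.025,0.06,-1,0,0,0,0' > rows.txt && python3 -m creep rows.txt >/dev/null
echo '0.025,0,-0.8,0,0,0,0 | 0.025,0,-0.652,0,0,0,0 | 0.025,0,0,0,0,0,0 | 0.025,0,0,0,0,0,0 | 0.025,0,0,0,0,0,0' > rows.txt && python3 -m creep rows.txt
```

```text
opening: 0.0355
grip_force: 30.0
time_s: 34.78
ee_pos: [0.45, -0.1908, 0.2363]
ee_rot: [-0.001, 0.0, 1.0, 0.001]
contact_force: [-0.1, -0.2, -3.1]
opening: 0.0356
grip_force: 30.0
```

```bash
echo '0.025,0,0,0.6,0,0,0 | 0.025,0,0,1.2,0,0,0 | 0.025,0,0,1.2,0,0,0 | 0.025,0,0,1.2,0,0,0 | 0.025,0,0,1,0,0,0 | 0.025,0,0,0.48,0,0,0 | 0.025,0,0,0.2,0,0,0 | 0.025,0,0,0,0,0,0' > rows.txt && python3 -m creep rows.txt
echo '0.025,0,0,0.04,0,0,0 | 0.025,0,0,0,0,0,0 | 0.025,0,0,0,0,0,0' > rows.txt && python3 -m creep rows.txt|egrep 'pos|contact'
echo '0.025,0,0,0.04,0,0,0 | 0.025,0,0,0,0,0,0 | 0.025,0,0,0,0,0,0' > rows.txt && python3 -m creep rows.txt|egrep 'pos|contact'
echo '0.025,0,0,0.04,0,0,0 | 0.025,0,0,0,0,0,0 | 0.025,0,0,0,0,0,0' > rows.txt && python3 -m creep rows.txt|egrep 'pos|contact'
```

```text
time_s: 35.45
ee_pos: [0.4503, -0.1903, 0.09]
ee_rot: [-0.001, -0.001, 1.0, 0.001]
contact_force: [0.4, 0.8, -3.0]
opening: 0.0352
grip_force: 30.0
ee_pos: [0.4517, -0.1915, 0.0907]
contact_force: [0.2, -1.0, -2.2]
ee_pos: [0.4511, -0.1915, 0.089]
contact_force: [0.8, 0.7, -3.4]
ee_pos: [0.4513, -0.1916, 0.0882]
contact_force: [-0.0, -0.2, -0.1]
```

Set down in contact. Next I'll release, raise, move clear and check.

To row units: 0.001 m is 0.04, -0.0005 m is -0.02.

```bash
echo '0.025,0,0,0.04,0,0,0 | 0.025,0,0,0,0,0,0 | 0.07,0,0,-0.02,0,0,0 | 0.07,0,0,0,0,0,0 | 0.07,0,0,0,0,0,0 | 0.07,0,0,0,0,0,0 | 0.07,0,0,0,0,0,0 | 0.07,0,0,0,0,0,0' > rows.txt && python3 -m creep rows.txt
echo '0.07,0,0,-0.8,0,0,0 | 0.07,0,0,-1.2,0,0,0 | 0.07,0,0,-1.2,0,0,0 | 0.07,0,0,-1.2,0,0,0 | 0.07,0.8,0,-1.2,0,0,0 | 0.07,1.2,0,0,0,0,0 | 0.07,1.2,0,0,0,0,0 | 0.07,0,0,0,0,0,0' > rows.txt && python3 -m creep rows.txt
echo '0.07,0,0,0,0,0,0 | 0.07,0,0,0,0,0,0 | 0.07,0,0,0,0,0,0 | 0.07,0,0,0,0,0,0' > rows.txt && python3 -m creep rows.txt
python3 - <<'E'
from h import *
t=cap('top','t9.png')['frame'];s=cap('scene','s9.png')['frame']
a=cv2.resize(t[110:260,140:440],(800,400),interpolation=cv2.INTER_CUBIC)[:300,:]
b=cv2.resize(s[90:280,100:353],(400,300),interpolation=cv2.INTER_CUBIC)
a=cv2.resize(t[110:280,140:440],(400,300),interpolation=cv2.INTER_AREA)
cv2.imwrite('pics/c9.png',np.hstack([a,b])[:,:,::-1])
E
```

```text
time_s: 36.87
ee_pos: [0.4509, -0.1914, 0.0871]
ee_rot: [-0.0, -0.0, 1.0, 0.0]
contact_force: [0.8, 0.0, 0.1]
opening: 0.0694
grip_force: 0.0
time_s: 37.53
ee_pos: [0.3665, -0.1906, 0.2277]
ee_rot: [-0.001, 0.001, 1.0, 0.0]
contact_force: [-0.1, 0.9, -0.4]
opening: 0.0699
grip_force: 0.0
time_s: 37.87
ee_pos: [0.3718, -0.1915, 0.227]
ee_rot: [-0.0, -0.0, 1.0, 0.0]
contact_force: [0.8, 0.0, -0.6]
opening: 0.07
grip_force: 0.0
```

View pics/c9.png

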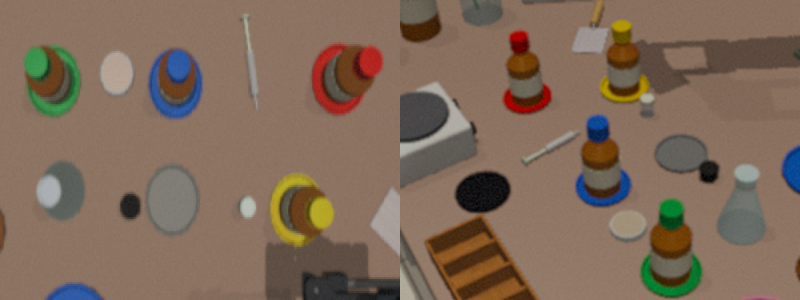

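The picture shows all four bottles upright and centred in their matching trays: red (527,70), yellow (623,60), blue (600,160), green (670,245). The grey tray is empty, the flask is untouched, and the gripper is clear.

```bash
python3 -c "
from rig import robot;print(robot.close_job())"
```

```text
the job is handed in; nothing more can be done
None
```

All four bottles stand upright in the trays matching their caps, the grey tray is empty and the flask was not disturbed; the job was handed in at about 38 s, after a first grasp that closed on top of the yellow cap (about 13 N, bottle not moved) and had to be redone lower.

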